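# Close up the wagon row in the gluing jig and latch it

## Task

With the fingertips, push the row of four toy-wagon blanks along the gluing jig's rail as one train until the front one is fully home against the dark end stop and no gaps are left, then push the red latch bar fully round, square across the rail behind the last blank. Only push: do not lift or carry the blanks, and leave everything else on the jig and bench where it is.

Things in the scene. Friction and masses are not known exactly. Their poses are not given: they have to be found in the camera images.
- jig: gluing jig fixed to the bench: plywood board 400 x 240 x 12 mm. Origin: centre of its underside; x runs along the rail to the end stop, z up. Two brown fences (18 mm thick, tops 26 mm above the bench) form a rail 43 mm wide centred on the x axis, from x = -180 mm (open end) to the stop's face at x = 170 mm. The rail's floor is the board's top
- stop_face (a point): centre of the face of the end stop (dark wooden block across the rail's +x end, 100 mm wide, top 56 mm above the bench) that the row comes to rest against; on the rail's centre line, 34 mm above the bench
- latch_pivot (a point): the latch's vertical pivot, at x = -18, y = +75 mm in the jig's frame; the point is at half the bar's height, 39 mm above the bench. The latch is a red bar 16 mm wide, 20 mm tall (29 to 49 mm above the bench), reaching 110 mm from the pivot, swinging level above the fences
- latch_tip (a point): the free end of the latch bar, at half its height, 110 mm from the pivot on the bar's centre line
- latch (a joint): latch angle, rad. 0: the bar points along the jig's -x, parked beside the rail. Grows counter-clockwise from above to its stop at 1.571: square across the rail (pointing along the jig's -y), 4 mm behind the last blank of a row fully home. Lower limit -0.35 (away from the rail). Starts near 0; light friction (under 2 N at the tip), stays where left
- blank1: toy-wagon blank, pale beech: block 44 mm along the rail, 40 wide, 38 tall, with a 14 mm peg standing 18 mm up from its top; 40 to 80 g, loose. Origin: centre of its underside; x along the rail. Four such blanks stand in a row in the rail, touching or within 2 mm of each other, in any order; the closed row is 176 mm long
- blank2: toy-wagon blank, dark brown walnut: block 44 mm along the rail, 40 wide, 38 tall, with a 14 mm peg standing 18 mm up from its top; 40 to 80 g, loose. Origin: centre of its underside; x along the rail. Four such blanks stand in a row in the rail, touching or within 2 mm of each other, in any order; the closed row is 176 mm long
- blank3: toy-wagon blank, blue painted: block 44 mm along the rail, 40 wide, 38 tall, with a 14 mm peg standing 18 mm up from its top; 40 to 80 g, loose. Origin: centre of its underside; x along the rail. Four such blanks stand in a row in the rail, touching or within 2 mm of each other, in any order; the closed row is 176 mm long
- blank4: toy-wagon blank, yellow painted: block 44 mm along the rail, 40 wide, 38 tall, with a 14 mm peg standing 18 mm up from its top; 40 to 80 g, loose. Origin: centre of its underside; x along the rail. Four such blanks stand in a row in the rail, touching or within 2 mm of each other, in any order; the closed row is 176 mm long
- dowel: loose upright piece of dowel, 22 mm diameter, 45 mm tall, on the jig's board beside the rail (side away from the latch); leave alone. Origin at the centre of its underside
- wheel: loose wooden toy wheel lying on the jig's board between the latch and the stop end, 38 mm diameter, 12 mm thick; leave alone. Origin at the centre of its underside
- glue: white glue bottle on the bench, 54 mm diameter, 150 mm tall; leave alone. Origin at the centre of its underside
- tape: roll of paper tape lying on the bench, 90 mm diameter, 25 mm tall; leave alone. Origin at the centre of its underside
- stain: can of wood stain on the bench, 70 mm diameter, 90 mm tall; leave alone. Origin at the centre of its underside
- mallet: hammer lying on the bench; leave alone. Origin at the tool's body, near the bench
- brush: flat glue brush lying on the bench; leave alone. Origin at the tool's body, near the bench
There are look-alikes about, which are no part of the job. Leave any pink or purple look-alike of the blank2 alone.

How it is judged:
On the way, in this order (a step that is already met when the one before it is completed fails the run):
1. the four blanks are closed up against the end stop, the latch still open (x of each of blank1, blank2, blank3, blank4 in the frame of jig above 0.012 m and y of blank1 in the frame of jig between -0.006 and 0.006 m and z of each of blank1, blank2, blank3, blank4 in the frame of jig below 0.016 m and angle between each of blank1, blank2, blank3, blank4's own z axis and vertical below 0.08 rad and y of blank2 in the frame of jig between -0.006 and 0.006 m and y of blank3 in the frame of jig between -0.006 and 0.006 m and y of blank4 in the frame of jig between -0.006 and 0.006 m and value of joint latch below 1.2 rad), for 0.2 s.
2. the latch lies across the rail behind the row (x of each of blank1, blank2, blank3, blank4 in the frame of jig above 0.012 m and y of blank1 in the frame of jig between -0.006 and 0.006 m and z of each of blank1, blank2, blank3, blank4 in the frame of jig below 0.016 m and angle between each of blank1, blank2, blank3, blank4's own z axis and vertical below 0.08 rad and y of blank2 in the frame of jig between -0.006 and 0.006 m and y of blank3 in the frame of jig between -0.006 and 0.006 m and y of blank4 in the frame of jig between -0.006 and 0.006 m and value of joint latch above 1.45 rad), for 0.2 s.
At the end, for the whole second after the job is handed in: All four blanks stand upright on the rail floor between the fences, closed up against the end stop (the last blank within 4 mm of its place with no gaps, 6 mm sideways), at rest, and the latch stands at more than 1.45 rad (within 7 degrees of square across the rail) (all of step 2 and linear speed of each of blank1, blank2, blank3, blank4 below 0.01 m/s); the robot touches nothing.
It fails at once if a wagon blank is lifted off the rail floor, carried or tipped (z of any of blank1, blank2, blank3, blank4 in the frame of jig above 0.02 m or angle between any of blank1, blank2, blank3, blank4's own z axis and vertical above 0.35 rad).
It fails at once if one of the other things is moved by more than 20 mm or knocked over (distance of any of dowel, wheel, glue, tape, stain, mallet, brush from where it was at the start of the episode above 0.02 m or angle between any of dowel, glue, stain's own z axis and vertical above 0.5 rad).
It also fails if it takes over 48 s, if anything falls off the work surface, if the arm or the gripper's body presses on something with over 40 N, if the wrist force passes 120 N, or if a joint passes its speed limit or range.

## Robot

A 7-joint arm with a two-finger parallel gripper is mounted at the origin on the work surface. World frame = base frame: x ahead of the robot, y to its left, z up, the work surface at z = 0. Lengths are in m, angles in rad, forces in N, time in s.
With the tool pointing down it reaches from about 0.425 to 0.975 m from the base axis. Payload 16.7 kg.
Tool frame: the origin (TCP) lies midway between the tips of the shut fingers; the grasp point (between the pads) lies 19 mm behind it; z points along the fingers, y is the line along which they close (so a half turn about z gives the same grasp; the last joint's range is limited). The gripper opens to 85 mm and grips with 20 to 120 N. Pads are 22 mm wide; open, the fingers measure 114 mm over their backs; the gripper's body (76 mm by 85 mm) begins 54 mm behind the grasp point. The pads swing forward as they close: fully open they stand 13 mm farther back than shut.
Start: joints at [-1.367, 0.426, 0.074, 1.606, -0.034, 1.111, -0.067], TCP at [0.234, 0.633, 0.231] pointing down, gripper open.
Joint ranges: [-2.85, 2.85], [-0.5, 2.14], [-1.23, 1.37], [0.21, 2.46], [-1.02, 4.16], [0.16, 2.05], [-2.73, 2.73]. Speed limits (rad/s): [1.89, 1.89, 2.39, 2.39, 3.01, 3.01, 3.01].

## Interface

Orientations are given as a unit quaternion [w, x, y, z].
In Python, from rig import manip, fingers, status, eyes, boxes_of, cut_out gives the robot as it stands. Calls block until the motion is done:
- manip.move_to(position, orientation): joint-space move of the TCP to a pose.
- manip.movel(position, rate=0.15, rot=None, stop_force=None): straight line of the TCP; rot=None keeps the orientation; rate is the mean speed in m/s. With stop_force (N) it stops when the force on the tool has changed by that much, and returns True; else False.
- manip.movej(angles): joint-space move.
- fingers.open_jaws() and fingers.gripper_close(): open the fingers fully, or close them until they stop; the grip force is fixed at half the most.
- manip.wait(seconds).
- manip.ik(position, orientation): joint angles nearest the present ones, or None.
- status.sense(): the state.
- eyes.grab_frame(name): name is "side" or "top" or "wrist"; returns (picture, depth): 400x640x3 uint8, red, green, blue; 400x640 float32, m along the optical axis (not along the pixel's ray), 0 where there is no reading.
- eyes.camera_info(name): a dict with "fovy" (degrees; the focal length in pixels is half the picture's height over the tangent of half this angle, whatever the lens; pixels are square), "cx", "cy" (the principal point, pixels), "rvec" (rotation vector, rad) and "tvec" (3), from world to camera coordinates, as OpenCV has them. Camera axes: x right, y down, z forward; pixel columns grow to the right and rows downward; lengths in m; the calibration is good to about 2 mm. The wrist camera is an equidistant fisheye: a pixel r from the principal point sees the ray r / f radians off the axis. A picture is of the moment at which its call begins: read the wrist's pose just before it. camera_info takes no time and is no camera call; for the wrist camera it gives the pose at the moment of the call.
A pose or a line that the arm cannot do raises manip.MotionError and nothing moves.
- manip.finish_job(): hands the job in; it is judged then, once.
Trained networks look in the newest picture that a camera, given by its name, has taken for a name from the list of things; names that differ only in an ending like _2 or _b are one class to them, and where a whole thing is asked for, a point or a joint stands for the part that bears it (a point fixed in the world has none). Each returns a list of dicts, best first, with "confidence" (0 to 1); they miss things now and then, are a little off and sometimes report something else, mostly with a low value. They report only what shows in the picture. A call takes as long as a camera call. They do not tell look-alikes from the thing itself.
- boxes_of(thing, camera): "centre" ([row, column] in pixels, amid what is visible of it).
- cut_out(thing, camera): "region" (400x640 bool, what is visible of it) and "centre" ([row, column] in pixels, amid what is visible of it).
The state is a dict: "clock": time; "joint_positions": joint angles; "qd": joint speeds; "effort": joint torques, N m; "tool_pos": TCP position; "ee_rot": TCP orientation; "wrist_force": force on the tool from outside, world axes, zero at the start; "torque": the same for the moment, N m; "opening": finger opening in m; "finger_force": force on a finger pad.
Only numpy, scipy, OpenCV 4.12 (cv2) and the standard library are available. Lean on these libraries where they do the work, as an engineer would, in place of code of your own. Each camera call takes 0.05 s, during which the arm holds its last target. There are 200 camera calls.

## Working session

There is one attempt and no reset: what is moved stays moved. The work goes in short steps, each a Python script; the robot and the scene stay as the last script left them, time stands still between calls to the robot, and variables do not carry over. Pictures are saved under pics/ and viewed, at most 10 in all, crops included, and the job is handed in when it is done.

```bash
mkdir -p pics; cat > h.py <<'E'
import numpy as np, cv2
from rig import manip, fingers, status, eyes, boxes_of, cut_out
def cam(n):
    i=eyes.camera_info(n); R=cv2.Rodrigues(np.array(i["rvec"],float))[0]; t=np.array(i["tvec"],float).ravel()
    return 200/np.tan(np.radians(i["fovy"])/2),i["cx"],i["cy"],R,t
def unproj(n,px,d=None,z=None):
    "px Nx2 row,col -> world, by depth or plane z (pinhole)"
    f,cx,cy,R,t=cam(n); px=np.atleast_2d(px).astype(float)
    r=np.c_[(px[:,1]-cx)/f,(px[:,0]-cy)/f,np.ones(len(px))]
    if d is not None: return (r*np.asarray(d)[:,None]-t)@R
    w=r@R; c=-R.T@t; return c+w*((z-c[2])/w[:,2])[:,None]
def save(p,name): cv2.imwrite("pics/"+name,cv2.cvtColor(p,cv2.COLOR_RGB2BGR))
E
python3 - <<'E'
from h import *
for n in("top","side"):
    p,d=eyes.grab_frame(n); save(p,n+"0.png"); np.savez(n+"0.npz",p=p,d=d)
    for th in["jig","latch","blank1","blank2","blank3","blank4","dowel","wheel","glue","stain"]:
        for o in cut_out(th,n)[:3]:
            m=o["region"]&(d>0); rc=np.argwhere(m)
            if len(rc)<3: continue
            w=unproj(n,rc,d[m]); print(n,th,round(o["confidence"],2),np.round(o["centre"]),np.round(np.median(w,0),3),np.round(w.max(0)-w.min(0),3))
E
```

```text
top jig 0.98 [202. 293.] [0.607 0.007 0.013] [0.25  0.413 0.073]
top latch 0.7 [195. 424.] [ 0.607 -0.39   0.088] [0.065 0.068 0.092]
top latch 0.5 [220. 314.] [ 0.526 -0.058  0.049] [0.03  0.115 0.045]
top blank1 0.67 [195. 319.] [ 0.604 -0.068  0.05 ] [0.038 0.041 0.04 ]
top blank1 0.61 [192. 288.] [0.608 0.024 0.05 ] [0.046 0.041 0.055]
top blank1 0.58 [194. 305.] [ 0.608 -0.022  0.05 ] [0.045 0.044 0.051]
top blank2 0.67 [195. 319.] [ 0.604 -0.068  0.05 ] [0.038 0.041 0.04 ]
top blank2 0.61 [192. 288.] [0.608 0.024 0.05 ] [0.046 0.041 0.055]
top blank2 0.58 [194. 305.] [ 0.608 -0.022  0.05 ] [0.045 0.044 0.051]
top blank3 0.67 [195. 319.] [ 0.604 -0.068  0.05 ] [0.038 0.041 0.04 ]
top blank3 0.61 [192. 288.] [0.608 0.024 0.05 ] [0.046 0.041 0.055]
top blank3 0.58 [194. 305.] [ 0.608 -0.022  0.05 ] [0.045 0.044 0.051]
top blank4 0.67 [195. 319.] [ 0.604 -0.068  0.05 ] [0.038 0.041 0.04 ]
top blank4 0.61 [192. 288.] [0.608 0.024 0.05 ] [0.046 0.041 0.055]
top blank4 0.58 [194. 305.] [ 0.608 -0.022  0.05 ] [0.045 0.044 0.051]
top dowel 0.63 [168. 285.] [0.696 0.041 0.055] [0.028 0.0
[... 787 characters left out ...]
ank2 0.73 [200. 386.] [ 0.796 -0.124  0.03 ] [0.106 0.098 0.059]
side blank3 0.82 [220. 256.] [ 0.418 -0.001  0.032] [0.07  0.1   0.059]
side blank3 0.8 [205. 325.] [ 0.602 -0.081  0.042] [0.079 0.085 0.061]
side blank3 0.73 [200. 386.] [ 0.796 -0.124  0.03 ] [0.106 0.098 0.059]
side blank4 0.82 [220. 256.] [ 0.418 -0.001  0.032] [0.07  0.1   0.059]
side blank4 0.8 [205. 325.] [ 0.602 -0.081  0.042] [0.079 0.085 0.061]
side blank4 0.73 [200. 386.] [ 0.796 -0.124  0.03 ] [0.106 0.098 0.059]
side dowel 0.68 [182. 325.] [0.694 0.034 0.037] [0.019 0.022 0.047]
side glue 0.89 [143. 243.] [0.6   0.431 0.067] [0.054 0.106 0.149]
side stain 0.57 [264. 405.] [ 0.593 -0.415  0.066] [0.147 0.143 0.098]
```

```bash
python3 - <<'E'
from h import *
a=np.load("top0.npz"); p,d=a["p"],a["d"]
save(cv2.resize(p[140:260,200:360],None,fx=5,fy=5,interpolation=cv2.INTER_CUBIC),"topc.png")
# height map fits: fences/blanks
rc=np.argwhere(d>0); w=unproj("top",rc,d[d>0])
inb=(abs(w[:,0]-.607)<.2)&(abs(w[:,1])<.28)
b=w[inb&(w[:,2]>.006)&(w[:,2]<.08)]
r=cv2.minAreaRect((b[:,:2]*1000).astype(np.float32)); print("board",r)
st=w[inb&(w[:,2]>.052)&(w[:,2]<.06)&(w[:,1]>.1)]; print("stop",cv2.minAreaRect((st[:,:2]*1000).astype(np.float32)),len(st))
E
```

```text
board ((606.656005859375, -0.417266845703125), (398.902587890625, 559.4592895507812), 0.2979133427143097)
stop ((614.1962280273438, 187.990234375), (25.56020164489746, 98.33349609375), 87.8652114868164) 202
```

View pics/topc.png

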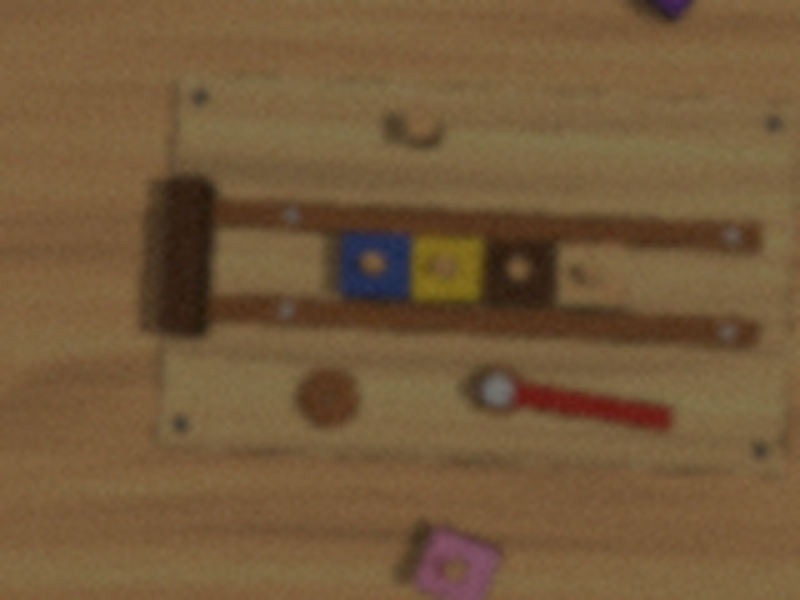

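View pics/side0.png

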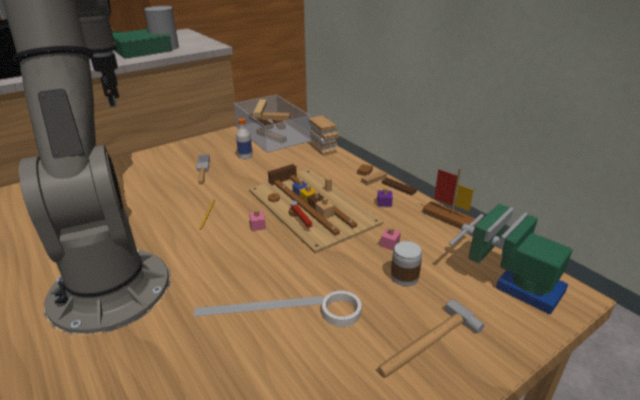

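The row (crop pixels) is blue (372,263), yellow (443,266), walnut (518,268), then beech (about 590,270) at the open end. The stop is at the left (180,255) and the latch runs from its pivot (497,390) to its tip (668,415). The pink blocks (455,565) and the purple one (670,5) lie off the jig on the bench, so they are the look-alikes. The walnut in the rail fits blank2.

```bash
cat >> h.py <<'E'
from scipy.spatial.transform import Rotation as Ro
J=dict(o=None,yaw=None)
def j2w(x,y,z):
    c,s=np.cos(J["yaw"]),np.sin(J["yaw"]); return [J["o"][0]+c*x-s*y,J["o"][1]+s*x+c*y,z]
def w2j(w):
    c,s=np.cos(J["yaw"]),np.sin(J["yaw"]); v=np.asarray(w)[:,:2]-J["o"]; return np.c_[v[:,0]*c+v[:,1]*s,-v[:,0]*s+v[:,1]*c]
def quat(a): # tool down, tool y axis at jig angle a
    a=a+J["yaw"]; y=np.array([np.cos(a),np.sin(a),0]); z=np.array([0,0,-1.]); q=Ro.from_matrix(np.c_[np.cross(y,z),y,z]).as_quat(); return list(q[[3,0,1,2]])
E
python3 - <<'E'
from h import *
a=np.load("top0.npz"); p,d=a["p"],a["d"]
hsv=cv2.cvtColor(p,cv2.COLOR_RGB2HSV).astype(int)
box=np.zeros(d.shape,bool); box[175:212,243:354]=1
print("fence hsv",hsv[183,280],hsv[205,280],"board",hsv[190,262],hsv[176,300], "red",hsv[222,325])
# fence tops by colour
H,S,V=hsv[...,0],hsv[...,1],hsv[...,2]
ref=hsv[205,280]; m=box&(abs(H-ref[0])<5)&(S>ref[1]-25)&(abs(V-ref[2])<30)
n,l,st,_=cv2.connectedComponentsWithStats(m.astype(np.uint8))
for k in np.argsort(-st[1:,4])[:2]+1:
    w=unproj("top",np.argwhere(l==k),z=.026)*1000; print("fence",st[k],cv2.minAreaRect(w[:,:2].astype(np.float32)), "slope",np.polyfit(w[:,1],w[:,0],1))
# depth based: tops of blanks and latch
rc=np.argwhere(d>0); w=unproj("top",rc,d[d>0])
k=(abs(w[:,2]-.05)<.005)&(abs(w[:,0]-.605)<.03)&(w[:,1]<.1)&(w[:,1]>-.2)
q=w[k]*1000; print("row",q.min(0),q.max(0),np.polyfit(q[:,1],q[:,0],1),cv2.minAreaRect(q[:,:2].astype(np.float32)))
m=(S>190)&((H<6)|(H>174)); m[:, :290]=0; m[:,345:]=0; m[:205]=0;m[240:]=0
w=unproj("top",np.argwhere(m),z=.049)*1000; print("latch",cv2.minAreaRect(w[:,:2].astype(np.float32)),m.sum())
E
```

```text
fence hsv [ 13 176  81] [ 14 156  85] board [ 17 126 125] [ 17 129 117] red [  3 209 106]
fence [243 192 103  18 644] ((590.9115600585938, 9.89996337890625), (324.5108642578125, 47.877986907958984), 88.31795501708984) slope [2.56210810e-02 5.78290329e+02]
fence [243 179 103  19 629] ((624.9207153320312, 11.98516845703125), (325.56085205078125, 49.49029541015625), 88.10491943359375) slope [4.03752896e-02 6.36820793e+02]
row [585.50054517 -87.7058489   45.0094926 ] [630.53815818  90.78341358  54.97705568] [3.64775266e-02 6.07073774e+02] ((607.7092895507812, 1.260498046875), (179.18736267089844, 40.26008224487305), 88.22151947021484)
latch ((523.9251098632812, -66.9339599609375), (89.0376968383789, 9.199986457824707), 81.47799682617188) 78
```

```bash
sed -i 's/^J=.*/J=dict(o=np.array([.6077,.005]),yaw=np.pi\/2-.034)/' h.py
python3 - <<'E'
from h import *
fingers.gripper_close()
P=j2w(-.130,0,.25)
c=[(np.abs(np.array(q)-status.sense()["joint_positions"]).max(),a) for a in(np.pi/2,-np.pi/2) if (q:=manip.ik(P,quat(a))) is not None]
print(c); a=min(c)[1]
manip.move_to(P,quat(a))
i=eyes.camera_info("wrist"); p,d=eyes.grab_frame("wrist"); save(p,"w1.png"); np.savez("w1.npz",p=p,d=d,**{k:np.array(v) for k,v in i.items()})
s=status.sense(); print(s["clock"],s["tool_pos"],s["opening"],s["wrist_force"])
E
```

```text
[(np.float64(2.4529266930117055), 1.5707963267948966), (np.float64(0.8848531525035123), -1.5707963267948966)]
4.875 [ 0.60347865 -0.12412153  0.24986845] 0.0002238201876494006 [ 0.07626862 -0.04523988  0.19189716]
```

View pics/w1.png

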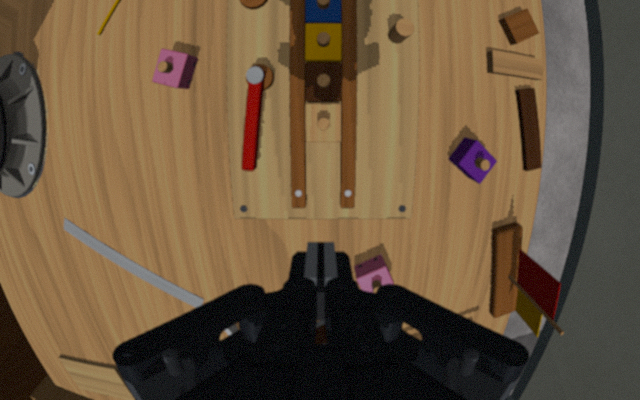

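The wrist picture shows the beech blank last in the rail (rear edge about row 140, col 323). The fence ends are at row 207, cols 298 and 348, the latch pivot is at (75,255), and the latch tip is at (168,248). The pink block at (275,375) is off the jig.

```bash
python3 - <<'E'
from h import *
a=np.load("w1.npz"); f=200/np.tan(np.radians(float(a["fovy"]))/2); R=cv2.Rodrigues(a["rvec"])[0]; t=a["tvec"].ravel()
for n,px,z in [("pivot",(75,255),.052),("tip",(169,248),.049),("fenceL",(207,298),.026),("fenceR",(207,348),.026),("fL far",(60,298),.026),("fR far",(60,348),.026),("beech rear",(141,323),.05),("cornL",(217,236),.012),("cornR",(217,408),.012),("walnut/beech",(103,323),.05)]:
    u=np.array([px[1]-a["cx"],px[0]-a["cy"]]); r=np.hypot(*u); th=r/f
    v=np.array([*(u/r*np.sin(th)),np.cos(th)])@R; c=-R.T@t; w=c+v*(z-c[2])/v[2]
    print(n,np.round(w*1000,1),np.round(w2j([w])*1000,1))
E
```

```text
pivot [536.5 -10.1  52. ] [[-17.5  70.6]]
tip [ 521.1 -115.7   49. ] [[-123.5   82.5]]
fenceL [ 574.4 -170.9   26. ] [[-177.    27.3]]
fenceR [ 636.7 -173.1   26. ] [[-177.  -35.]]
fL far [582.4   7.3  26. ] [[ 1.5 25.4]]
fR far [640.2   5.6  26. ] [[  1.7 -32.4]]
beech rear [608.  -87.4  50. ] [[-92.3  -3.4]]
cornL [ 488.7 -187.1   12. ] [[-196.   112.4]]
cornR [ 719.2 -194.9   12. ] [[-196.  -118.3]]
walnut/beech [609.3 -45.4  50. ] [[-50.3  -3.3]]
```

```bash
sed -i 's/\[.6077,.005\]/[.6098,.007]/' h.py
python3 - <<'E'
from h import *
q=quat(-np.pi/2)
manip.movel(j2w(-.130,0,.25),rate=.2,rot=q)
manip.movel(j2w(-.130,0,.030),rate=.2)
print(manip.movel(j2w(-.030,0,.030),rate=.05,stop_force=15))
print(manip.movel(j2w(0,0,.030),rate=.02,stop_force=8))
s=status.sense(); print(s["clock"],w2j([s["tool_pos"]]),s["wrist_force"])
p,d=eyes.grab_frame("top"); save(cv2.resize(p[140:260,200:360],None,fx=5,fy=5,interpolation=cv2.INTER_CUBIC),"top2.png")
E
```

```text
False
True
9.3333 [[-1.69722911e-02  8.72498362e-05]] [-1.19698441 -2.69140306  1.68185169]
```

View pics/top2.png

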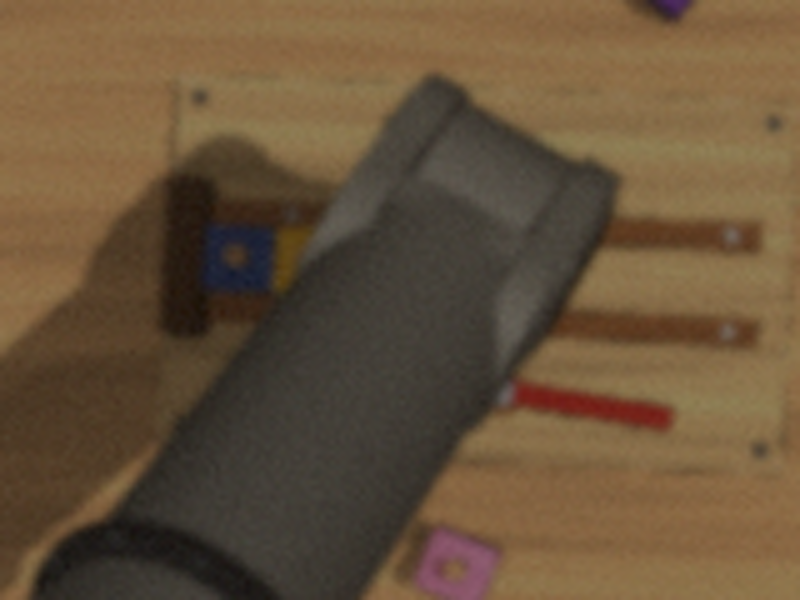

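Row is home: TCP stopped at jig x = -17 mm, as predicted, and blue (235,255) touches the stop. Next is the latch.

```bash
python3 - <<'E'
from h import *
def P(th,r=.085,z=.034,ex=0):
    h=.008+.011*abs(np.sin(th))+.0145*abs(np.cos(th))+ex
    return j2w(-.018-r*np.cos(th)-h*np.sin(th), .075-r*np.sin(th)+h*np.cos(th), z)
manip.movel(j2w(-.035,0,.030),rate=.1)
manip.movel(j2w(-.035,0,.12),rate=.25)
manip.movel(P(-.3,z=.12),rate=.25)
manip.movel(P(-.3),rate=.15)
for th in np.arange(-.15,1.5,.15):
    if manip.movel(P(th),rate=.08,stop_force=12): print("force stop",th,status.sense()["wrist_force"]); break
else:
    print(manip.movel(P(1.571,ex=-.008),rate=.03,stop_force=6))
s=status.sense(); print(s["clock"],w2j([s["tool_pos"]]),s["wrist_force"])
E
```

```text
True
15.8833 [[-0.03682966 -0.00795857]] [ 0.94262213 -3.1082328   0.87649291]
```

```bash
python3 - <<'E'
from h import *
manip.movel(j2w(-.065,-.008,.034),rate=.1)
manip.movel(j2w(-.12,-.008,.25),rate=.2)
p,d=eyes.grab_frame("wrist"); save(p[0:260,160:480],"w3.png")
print(status.sense()["clock"])
E
```

```text
17.6333
```

View pics/w3.png

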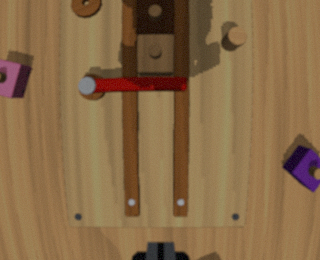

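The latch lies square across the rail, from its pivot (87,87) to its tip (187,84), just behind the beech blank (155,52). The dowel and wheel are where they were.

```bash
python3 -c "
from h import *
print(manip.finish_job())"
```

```text
the job is handed in; nothing more can be done
None
```

I handed the job in: the four blanks are closed up against the end stop and the latch is square across the rail behind the last one. The hand-in returned no verdict, so this rests on where the arm stopped and on the camera views.

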